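# Thread the spindle through the spool stand

## Task

A stiff grey packing board stands in the slots of the wooden spool stand and blocks the way between its two brass-rimmed holes: slide it straight up out of the stand by its top edge and put it in the white basket. Then pick the spindle up by its square handle and thread its rod through both holes until the tip sticks out about 2 cm beyond the far one. Finish while still gripping the spindle in place through both holes (do not let go), and do not disturb the other things on the table.

Things in the scene. Friction and masses are not known exactly. Their poses are not given: they have to be found in the camera images.
- stand: Wooden spool stand, fixed. Origin: centre of underside. Base 120 (x) x 130 (y) x 12 mm. Two upright cheeks 90 mm wide (x), 14 mm thick, top 115 mm above the table, centred at y = +45 and -45 mm, each with a brass-rimmed through hole of 14 mm diameter, both on one level line along the stand's y axis, x = 0, 90 mm up. At y = 0 two channels, 70 mm high, hold the board's side edges, 1.5 mm play.
- bush_l (a point): Centre of the hole at the outer face of the cheek on the stand's +y side (52 mm from the stand's middle, 90 mm up). Axes as the stand's: y runs along the holes.
- bush_r (a point): Centre of the hole at the outer face of the cheek on the stand's -y side (52 mm from the stand's middle, 90 mm up).
- board_mid (a point): Centre of the loose packing board, stiff plain grey 90 mm wide (x), 8 mm thick (y), 165 mm high (z), about 80 g. At the start it stands in the channels, lower edge 12 mm and top edge 177 mm above the table (62 mm above the cheeks). It must rise by 58 mm to leave the channels and by 103 mm to clear the cheeks.
- basket: White open basket, fixed. Origin: centre of its underside. Outside 200 (x) x 140 (y) x 90 mm high, walls and floor 5 mm. Set down upright in it, the board may lean against the walls.
- spindle_handle (a point): Centre of the loose spindle's handle: dark wood, 20 x 20 mm square, 60 mm long along y. The spindle's y axis points from rod tip to handle; from the handle's -y end a straight aluminium rod, 10 mm diameter, sticks out 160 mm. About 60 g. At the start it lies level on the rest, axis 40 mm above the table, handle towards the robot's left (+y).
- spindle_tip (a point): Tip of the spindle's rod, on its axis, 190 mm from the handle's centre; the last 8 mm taper to 5 mm diameter.
- rest: Low wooden rest that carries the spindle, fixed. Origin: centre of its underside, base 60 x 190 x 8 mm; a rib 12 mm wide (x), top 30 mm above the table, holds up the middle of the handle, and a fork 60 mm to -y of the origin, top 50 mm above the table, holds the rod.
- phone: Black phone lying flat, 74 x 150 x 9 mm. Leave alone.
- scissors: Scissors lying flat, about 165 mm long, 10 mm high. Leave alone.
- spool_a: Upright thread spool, 38 mm diameter, 40 mm high. Leave alone.
- spool_b: Upright thread spool, 38 mm diameter, 40 mm high. Leave alone.
- spool_c: Upright thread spool, 38 mm diameter, 40 mm high. Leave alone.
- mug: Mug, 80 mm diameter, 90 mm high. Leave alone.
- jar: Glass jar with a lid, 66 mm diameter, 85 mm high. Leave alone.
Mind the look-alikes: they are no part of the job. Of the things that look like the basket, the larger one is meant.

How it is judged:
By the outcome, as a careful person would: the job done as asked, in the order asked, and still so for the second after the job is handed in, while the arm keeps its last pose, push and grip.
It also fails if it takes over 72 s, if anything falls off the work surface, if the arm or the gripper's body presses on something with over 40 N, if the wrist force passes 120 N, or if a joint passes its speed limit or range.

## Robot

A 6-joint arm with a two-finger parallel gripper is mounted at the origin on the work surface. World frame = base frame: x ahead of the robot, y to its left, z up, the work surface at z = 0. Lengths are in mm, angles in rad, forces in N, time in s.
With the tool pointing down it reaches from about 350 to 975 mm from the base axis. Payload 7.1 kg.
Tool frame: the origin (TCP) lies at the centre of the arm's flange, where the gripper is bolted on; the fingertips stand 182 mm ahead of it and the grasp point (between the pads) lies 163 mm ahead of it; z points along the fingers, y is the line along which they close (so a half turn about z gives the same grasp; the last joint's range is limited). The gripper opens to 88 mm and grips with 3 to 60 N. Pads are 20 mm wide; open, the fingers measure 115 mm over their backs; the gripper's body (75 mm by 178 mm) begins 61 mm behind the grasp point.
Start: joints at [1.121, 0.423, 1.63, -0, 1.089, -0.019], TCP at [260.967, 567.893, 404.675] pointing down, gripper open.
Joint ranges: [-3, 3], [-0.9, 2.11], [0.09, 2.58], [-1.31, 4.45], [0.11, 2.69], [-2.54, 2.54]. Speed limits (rad/s): [2.39, 2.39, 3.01, 3.14, 3.14, 3.14].

## Interface

Orientations are given as a rotation vector (axis times angle).
In Python, from workcell import readout, get_image, ctrl gives the robot as it stands.
- The arm moves only by the tool step_arm, never from a script. Its argument "targets" is a list that holds one entry, the list of rows, each a list of 7 numbers: the shift along the world's x, y, z as a fraction of full scale, then the turn, a rotation vector about the world's x, y, z as a fraction of full scale, then the opening, from 0 (shut) to 1 (fully open). In form: [[[dx, dy, dz, wx, wy, wz, claw], ...]]. A call has exactly 5 rows; each row shifts and turns the commanded pose from where the row before left it; what a row does not reach is not made up. Full scale, the value 1, is 0.05 m for a shift and 4 degrees for a turn. A row lasts 1/8 s, in which the tool goes at most 62.5 mm and 10.7 degrees, less where a joint would pass 70% of its speed; a pose out of reach is approached as far as the arm can. A call with a number of a shift or a turn outside -1 to 1 is refused whole. A call with a gripper value outside its range is refused whole. The fingers move at their own pace and stop on an object; the grip force is fixed at half the most. Time passes only in rows, so rows that do not move let the fingers close, or fill a call up. It gives the time, the measured TCP pose, the force, the opening and the grip force at its end, in the units of the state.
- readout.get_obs(): the state, without advancing time (a new reading comes with each control period).
- get_image(name): name is "scene" or "top" or "wrist"; returns a dict with "pixels" (480x640x3 uint8, red, green, blue), "intrinsics" (3x3 intrinsics, pixels), "extrinsics" (4x4, takes a point from world to camera coordinates). Camera axes: x right, y down, z forward; pixel columns grow to the right and rows downward; lengths in mm; the calibration is good to about 2 mm. A picture is of the moment at which its call begins. There is no depth.
- ctrl.close_job(): hands the job in; it is judged then, once.
The state is a dict: "t": time; "qpos": joint angles; "qvel": joint speeds; "joint_torque": joint torques, N m; "ee_pos": TCP position; "orientation": TCP orientation; "ft_force": force on the tool from outside, world axes, zero at the start; "moment": the same for the moment, N m; "width": finger opening in mm; "grasp_force": force on a finger pad.
Only numpy, scipy, OpenCV 4.12 (cv2) and the standard library are available. Lean on these libraries where they do the work, as an engineer would, in place of code of your own. Each camera call takes 0.05 s, during which the arm holds its last target. There are 200 camera calls.

## Working session

There is one attempt and no reset: what is moved stays moved. The work goes in short steps, Python scripts to look and compute and a tool call to move; the robot and the scene stay as the last step left them, time stands still between calls to the robot, and variables do not carry over. Pictures are saved under pics/ and viewed, at most 10 in all, crops included, and the job is handed in when it is done.

Besides the shell and the picture viewer there is one more tool, called by a JSON object that holds its "fn" and its "kwargs". step_arm: Moves the arm, as the interface text tells. Shift numbers are shares of 0.05 m and turn numbers shares of 4 degrees, none past 1 either way. Its arguments: {"type":"object","properties":{"targets":{"type":"array"}},"required":["targets"]}

```bash
mkdir -p pics
cat > h.py <<'E'
import numpy as np, cv2
from workcell import readout, get_image, ctrl
def grab(n,f=None):
    d=get_image(n); im=cv2.cvtColor(np.asarray(d["pixels"]),cv2.COLOR_RGB2BGR)
    if f: cv2.imwrite("pics/"+f,im)
    return im,np.array(d["intrinsics"]),np.array(d["extrinsics"])
def ray(K,E,u,v):
    R,t=E[:3,:3],E[:3,3]; return -R.T@t, R.T@np.linalg.inv(K)@np.array([u,v,1.])
def onplane(K,E,u,v,z):
    c,d=ray(K,E,u,v); return c+d*(z-c[2])/d[2]
def proj(K,E,p):
    q=K@(E[:3,:3]@np.asarray(p,float)+E[:3,3]); return q[:2]/q[2]
def tri(obs):
    A=np.zeros((3,3));b=np.zeros(3)
    for K,E,u,v in obs:
        c,d=ray(K,E,u,v); d/=np.linalg.norm(d); P=np.eye(3)-np.outer(d,d); A+=P;b+=P@c
    return np.linalg.solve(A,b)
E
python3 - <<'E'
from h import *
np.set_printoptions(precision=4,suppress=True)
for n in("scene","top"):
    im,K,E=grab(n,n+"0.png"); np.savez(n+".npz",K=K,E=E); print(n,K[0],K[1,2],-E[:3,:3].T@E[:3,3],E[:3,:3])
o=readout.get_obs(); print(o["t"],o["ee_pos"],o["orientation"],o["width"])
E
```

```text
scene [569.3262   0.     325.6169] 241.70696666511486 [1028.5256 -610.5068  984.6565] [[ 0.7633  0.6461  0.0056]
 [ 0.4799 -0.5612 -0.6744]
 [-0.4326  0.5174 -0.7384]]
top [448.6037   0.     319.1949] 235.83636333307797 [ 453.3716   -5.1355 1195.7664] [[-0.0111 -0.9995 -0.0299]
 [-0.9986  0.0126 -0.0522]
 [ 0.0525  0.0292 -0.9982]]
0.1 [260.855  567.6925 403.9935] [-0.6714 -3.0687  0.002 ] 87.70596858513396
```

View pics/scene0.png

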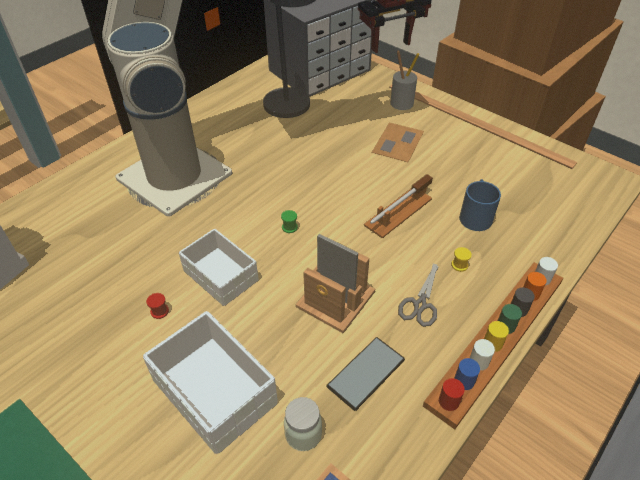

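View pics/top0.png

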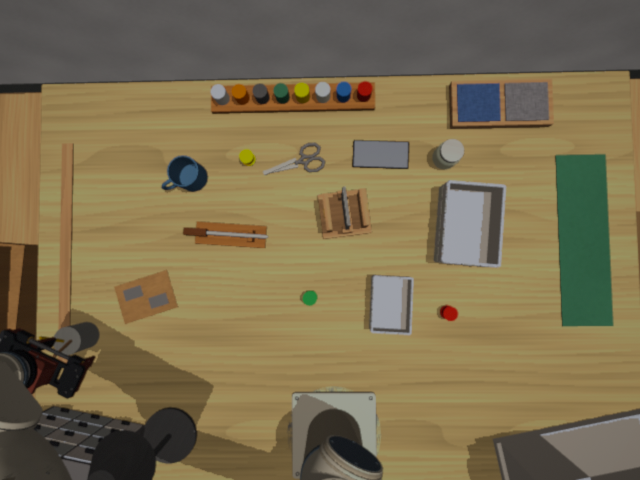

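The scene view shows the stand with the grey board at about (337,260), the spindle on its rest at about (400,205), and two white baskets. In the top view the stand is at (345,213) and the spindle at (225,234), with its handle at (195,232). The basket candidates are the large one at (471,225) and the small one at (392,305). The large one fits, because the task says the larger is meant. I'll confirm it in one enlarged crop.

Run:
```python
import cv2,numpy as np
t=cv2.imread("pics/top0.png");s=cv2.imread("pics/scene0.png")
def c(im,x,y,w,h,W,H): 
    return cv2.resize(im[y:y+h,x:x+w],(W,H),interpolation=cv2.INTER_CUBIC)
a=c(t,310,175,80,75,320,300)   # x4
b=c(t,365,170,160,170,320,300) 
d=c(s,290,225,90,112,480,600)  # x5.333, y5.357
m=np.hstack([np.vstack([a,c(t,175,205,100,60,320,300)]),d])
cv2.imwrite("pics/m1.png",m)
cv2.imwrite("pics/m2.png",c(t,365,170,160,170,640,600)) if 0 else None
cv2.imwrite("pics/m2.png",cv2.resize(t[165:345,360:520],(533,600)))
```

```text
(no output)
```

View pics/m1.png

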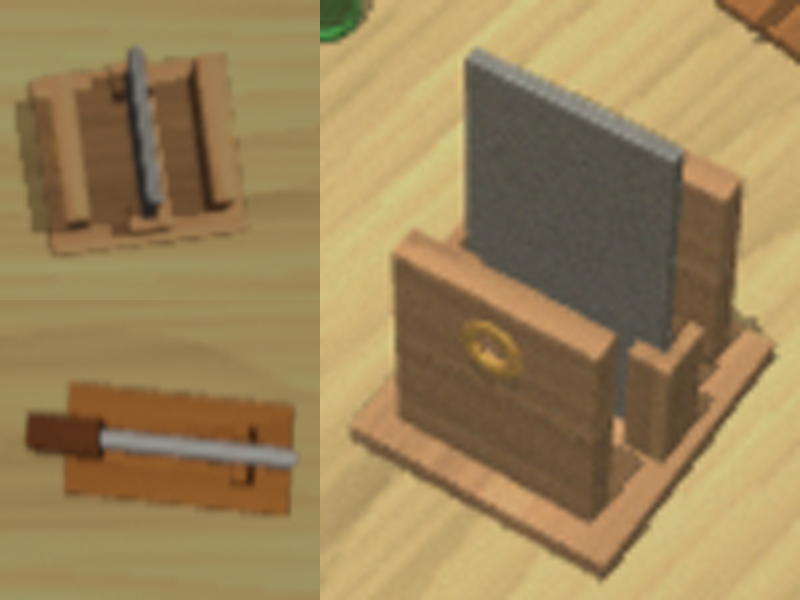

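View pics/m2.png

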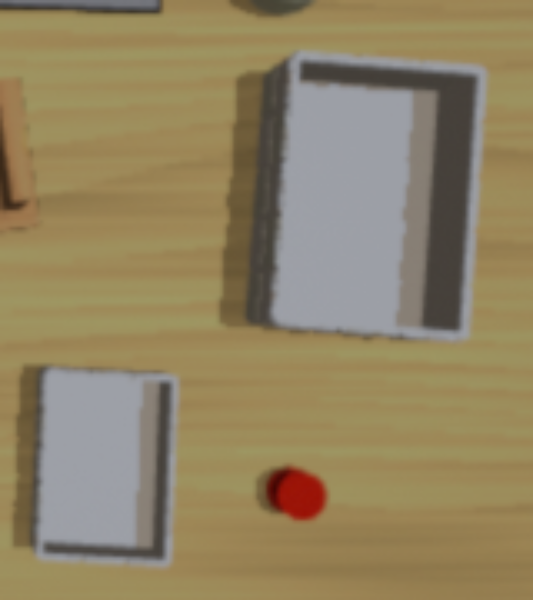

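The crops confirm the larger white basket, with rim corners at about (448,182), (505,186), (500,266) and (442,262) in the top view. They also give clear pixels for the board top edge, cheeks, hole rim and spindle.

Run:
```python
from h import *
np.set_printoptions(precision=1,suppress=True)
T=np.load("top.npz");S=np.load("scene.npz")
top=lambda u,v,z:onplane(T["K"],T["E"],u,v,z)
sc=lambda u,v,z:onplane(S["K"],S["E"],u,v,z)
A=lambda x,y,z:top(310+(x+.5)/4-.5,175+(y+.5)/4-.5,z)
B=lambda x,y,z:top(175+(x+.5)/3.2-.5,205+(y+.5)/5-.5,z)
D=lambda X,Y,z:sc(290+(X-320)/5.333-.4,225+Y/5.357-.4,z)
M=lambda x,y,z:top(360+x/3.333-.4,165+y/3.333-.4,z)
def ang(v): return np.degrees(np.arctan2(v[1],v[0]))
print("board top(top cam)");a=A(136,48,177);b=A(151.5,212,177);print(a,b,(a+b)/2,np.linalg.norm(a-b),ang(a-b))
print("board top(scene)");a=D(475,52,177);b=D(676,156,177);print(a,b,(a+b)/2,np.linalg.norm(a-b),ang(b-a))
print("bush_r scene",D(492,347,90))
a=D(395,250,115);b=D(600,365,115);print("near cheek front top",a,b,(a+b)/2,ang(b-a),np.linalg.norm(a-b))
f=D(603,562,12);l=D(352,425,12);r=D(774,343,12);print("base",f,l,r,(l+r)/2,np.linalg.norm(f-l),np.linalg.norm(f-r),ang(f-l),ang(r-f))
a=[A(34,82,115),A(62,82,115),A(90,224,115),A(66,226,115)];b=[A(197,57,115),A(225,55,115),A(243,202,115),A(215,209,115)]
ca,cb=np.mean(a,0),np.mean(b,0);print("cheeks",ca,cb,(ca+cb)/2,np.linalg.norm(ca-cb),ang(ca-cb))
h=B(28,432,40);j=B(102,438,40);t=B(297,459,40);print("spindle",h,j,t,np.linalg.norm(h-j),np.linalg.norm(h-t),ang(h-t))
c=[M(293,55,90),M(484,70,90),M(465,337,90),M(272,325,90)];print("basket",np.array(c),np.mean(c,0),ang(c[0]-c[3]))
for n,(u,v) in dict(redspool=(450,313),jar=(450,153),phone=(381,154),green=(310,298),scis=(315,160),mug=(185,173),yel=(247,157)).items(): print(n,top(u,v,40))
```

```text
board top(top cam)
[618.9 -32.4 177. ] [524.9 -39.8 177. ] [571.9 -36.1 177. ] 94.28565732312396 4.557461172741051
board top(scene)
[532.5 -38.5 177. ] [619.3 -30.3 177. ] [575.9 -34.4 177. ] 87.11633751035173 5.382145909288495
bush_r scene [581.2 -85.9  90. ]
near cheek front top [537.2 -89.6 115. ] [628.4 -81.5 115. ] [582.8 -85.6 115. ] 5.087868508931762 91.5916710222718
base [640.9 -90.6  12. ] [ 525.3 -105.3   12. ] [627.5  35.3  12. ] [576.4 -35.   12. ] 116.52043821381487 126.63962314689455 7.236065643063074 96.05748802521015
cheeks [565.5  11.  115. ] [577.9 -83.9 115. ] [571.7 -36.5 115. ] 95.73807401311416 97.47114346591341
spindle [375.7 381.8  40. ] [372.1 321.5  40. ] [359.9 163.5  40. ] 60.43406459848268 218.87741523436546 85.86713022614232
basket [[ 642.6 -290.5   90. ]
 [ 629.2 -429.7   90. ]
 [ 433.3 -409.6   90. ]
 [ 443.6 -270.1   90. ]] [ 537.2 -350.    90. ] -5.856391071035189
redspool [ 314.1 -301.    40. ]
jar [ 724.2 -311.7   40. ]
phone [ 724.8 -134.1   40. ]
green [354.9  54.1  40. ]
scis [712.1  37.5  40. ]
mug [683.7 379.1  40. ]
yel [723.2 215.5  40. ]
```

{"fn": "step_arm", "kwargs": {"targets": [[[0.4,-0.8,0,0,0,0.5,1],[0.4,-0.8,0,0,0,0.5,1],[0.4,-0.8,0,0,0,0.5,1],[0.4,-0.8,0,0,0,0.5,1],[0.4,-0.8,0,0,0,0.5,1]]]}}

```text
t: 0.72
ee_pos: [361.3, 366.5, 404.5]
orientation: [-0.399, -3.116, 0.001]
ft_force: [0.2, 0.3, 1.1]
width: 88.2
grasp_force: 0.0
```

{"fn": "step_arm", "kwargs": {"targets": [[[0.4,-0.8,0,0,0,0.5,1],[0.4,-0.8,0,0,0,0.5,1],[0.4,-0.8,0,0,0,0.5,1],[0.4,-0.8,0,0,0,0.5,1],[0.4,-0.8,0,0,0,0.5,1]]]}}

```text
t: 1.35
ee_pos: [461.3, 166.5, 404.5]
orientation: [-0.127, -3.139, 0.0]
ft_force: [1.1, -0.1, 0.2]
width: 87.7
grasp_force: 0.0
```

{"fn": "step_arm", "kwargs": {"targets": [[[0.46,-0.8,0,0,0,0.5,1],[0.46,-0.8,0,0,0,0.5,1],[0.46,-0.8,0,0,0,0.5,1],[0.46,-0.8,0,0,0,0.5,1],[0.46,-0.8,0,0,0,0.5,1]]]}}

```text
t: 1.98
ee_pos: [576.4, -33.6, 404.3]
orientation: [0.147, -3.138, -0.0]
ft_force: [0.5, 0.8, 0.6]
width: 87.7
grasp_force: 0.0
```

Run:
```python
from h import *
from scipy.spatial.transform import Rotation as Ro
np.set_printoptions(precision=2,suppress=True)
T=np.load("top.npz")
B=lambda x,y,z:onplane(T["K"],T["E"],175+(x+.5)/3.2-.5,205+(y+.5)/5-.5,z)
h=B(28,132,40);j=B(102,138,40);t=B(297,159,40);d=h-t;print("spindle",h,j,t,np.linalg.norm(h-j),np.linalg.norm(d),np.degrees(np.arctan2(d[1],d[0])))
o=readout.get_obs();R=Ro.from_rotvec(o["orientation"]).as_matrix();print(o["ee_pos"],o["qpos"],o["ft_force"],R)
im,K,E=grab("wrist","w1.png");np.savez("w1.npz",K=K,E=E);print(-E[:3,:3].T@E[:3,3],E[:3,:3])
print([proj(K,E,p) for p in [(530,-39.5,177),(619,-31,177),(574,-35,177),(581,-86,115),(571,16,115)]])
```

```text
spindle [531.29 382.6   40.  ] [527.38 321.85  40.  ] [514.43 162.76  40.  ] 60.87772697391638 220.49020686118783 85.61486040818069
[576.43 -33.56 404.34] [-0.08  0.35  1.74  0.    1.05 -1.74] [0.52 0.85 0.59] [[-1.   -0.09 -0.  ]
 [-0.09  1.    0.  ]
 [ 0.    0.   -1.  ]]
[497.2  -41.03 382.57] [[-0.09  1.    0.  ]
 [ 0.95  0.09  0.29]
 [ 0.29  0.03 -0.96]]
[array([317.55, 187.17]), array([317.97, 328.69]), array([318.27, 261.35]), array([250.75, 235.22]), array([386.19, 234.8 ])]
```

View pics/w1.png

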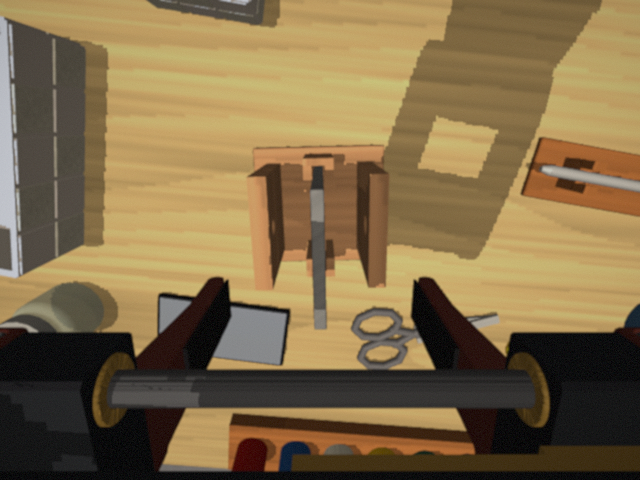

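The wrist view shows the board's top edge running from (317,188) to (320,328), within 2 px of my estimate. It sits between the open fingers at about u=220 and u=420. Next I'll go down, grip and lift straight up.

{"fn": "step_arm", "kwargs": {"targets": [[[0,-0.02,-0.5,0,0,0.1,1],[0,0,-0.5,0,0,0,1],[0,0,-0.49,0,0,0,1],[0,0,0,0,0,0,0],[0,0,0,0,0,0,0]]]}}

```text
t: 2.65
ee_pos: [576.2, -33.0, 330.8]
orientation: [-0.157, 3.137, -0.0]
ft_force: [-0.1, 0.1, 0.6]
width: 71.4
grasp_force: 0.0
```

{"fn": "step_arm", "kwargs": {"targets": [[[0,0,0,0,0,0,0],[0,0,0,0,0,0,0],[0,0,0,0,0,0,0],[0,0,0,0,0,0,0],[0,0,0.1,0,0,0,0]]]}}

```text
t: 3.28
ee_pos: [575.8, -33.1, 335.1]
orientation: [0.157, -3.137, -0.0]
ft_force: [-0.1, -1.0, 0.1]
width: 21.1
grasp_force: 0.0
```

{"fn": "step_arm", "kwargs": {"targets": [[[0,0,-0.1,0,0,0,0],[0,0,0,0,0,0,0],[0,0,0,0,0,0,0],[0,0,0,0,0,0,0],[0,0,0,0,0,0,0]]]}}

```text
t: 3.9
ee_pos: [575.9, -33.3, 330.0]
orientation: [0.157, -3.137, 0.001]
ft_force: [0.3, -3.2, -3.1]
width: 7.9
grasp_force: 29.9
```

{"fn": "step_arm", "kwargs": {"targets": [[[0,0,0.1,0,0,0,0],[0,0,0.3,0,0,0,0],[0,0,0.3,0,0,0,0],[0,0,0.3,0,0,0,0],[0,0,0.3,0,0,0,0]]]}}

```text
t: 4.53
ee_pos: [576.0, -32.8, 396.8]
orientation: [-0.156, 3.137, 0.002]
ft_force: [1.3, 0.7, -1.2]
width: 7.8
grasp_force: 30.0
```

{"fn": "step_arm", "kwargs": {"targets": [[[0,0,0.4,0,0,0,0],[0,0,0.4,0,0,0,0],[0,0,0.4,0,0,0,0],[-0.1,-0.5,0,0,0,-0.2,0],[-0.1,-0.8,0,0.2,0,-0.3,0]]]}}

```text
t: 5.15
ee_pos: [565.9, -97.5, 456.6]
orientation: [-0.104, 3.138, 0.024]
ft_force: [1.2, -0.2, -0.8]
width: 7.9
grasp_force: 30.0
```

{"fn": "step_arm", "kwargs": {"targets": [[[-0.1,-0.8,0,0.2,0,-0.3,0],[-0.1,-0.8,0,0.2,0,-0.3,0],[-0.1,-0.8,0,0.2,0,-0.3,0],[-0.1,-0.8,0,0.2,0,-0.3,0],[-0.1,-0.8,0,0.2,-0.1,-0.3,0]]]}}

```text
t: 5.78
ee_pos: [540.8, -298.9, 456.3]
orientation: [0.063, 3.126, 0.133]
ft_force: [0.8, -0.3, -1.4]
width: 8.0
grasp_force: 30.0
```

{"fn": "step_arm", "kwargs": {"targets": [[[-0.1,-0.8,0,0.2,-0.1,-0.3,0],[-0.1,-0.8,0,0.2,0,-0.3,0],[-0.1,-0.8,0,0.2,0,-0.2,0],[-0.06,-0.4,0,0.2,0,0,0],[0,0,0,0,0,0,0]]]}}

```text
t: 6.4
ee_pos: [522.8, -438.6, 455.3]
orientation: [0.151, 3.112, 0.218]
ft_force: [0.7, -0.7, -0.3]
width: 8.0
grasp_force: 30.0
```

Run:
```python
from h import *
from scipy.spatial.transform import Rotation as Ro
np.set_printoptions(precision=2,suppress=True)
o=readout.get_obs();R=Ro.from_rotvec(o["orientation"]).as_matrix();p=np.array(o["ee_pos"]);print(p,o["qpos"],o["ft_force"],o["width"]);print(R)
b=p+R@[0,0,318];print("bottom centre",b)
a=np.radians(-5.7);d=b-[537,-350,0];print("in basket",np.cos(a)*d[0]+np.sin(a)*d[1],-np.sin(a)*d[0]+np.cos(a)*d[1])
t,K,E=grab("top");s,K2,E2=grab("scene")
cv2.imwrite("pics/c1.png",np.hstack([cv2.resize(t[140:320,330:530],(400,360)),cv2.resize(s[200:480,100:400],(386,360))]))
```

```text
[ 522.79 -438.64  455.29] [-0.74  0.48  1.43  0.12  1.32 -2.25] [ 0.67 -0.73 -0.33] 8.006034046318586
[[-1.    0.1   0.03]
 [ 0.1   0.99  0.14]
 [-0.01  0.14 -0.99]]
bottom centre [ 530.86 -394.62  140.46]
in basket -1.6763548181956898 -45.00839111739389
```

View pics/c1.png

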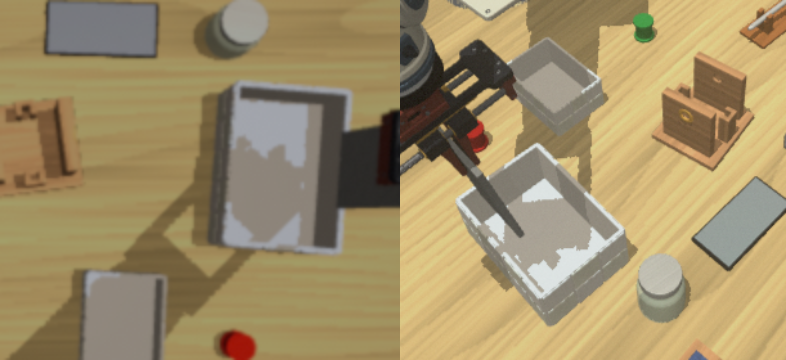

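The board hangs over the big basket, with its lower edge just inside the -y wall (crop left (340,165), crop right (520,235)). The stand is empty and undisturbed. Next I'll lower the board.

{"fn": "step_arm", "kwargs": {"targets": [[[0,0,-0.6,0,0,0,0],[0,0,-0.6,0,0,0,0],[0,0,-0.6,0,0,0,0],[0,0,-0.5,0,0,0,0],[0,0,-0.26,0,0,0,0]]]}}

```text
t: 7.12
ee_pos: [523.3, -436.4, 326.0]
orientation: [0.147, 3.114, 0.22]
ft_force: [0.5, -0.7, -0.3]
width: 8.2
grasp_force: 30.0
```

{"fn": "step_arm", "kwargs": {"targets": [[[0,0,-0.06,0,0,0,0],[0,0,-0.03,0,0,0,0],[0,0,0,0,0,0,0],[0,0,0,0,0,0,0],[0,0,0,0,0,0,0]]]}}

```text
t: 7.75
ee_pos: [523.0, -438.2, 323.1]
orientation: [0.149, 3.112, 0.217]
ft_force: [-0.1, 0.3, -1.4]
width: 7.8
grasp_force: 30.0
```

{"fn": "step_arm", "kwargs": {"targets": [[[0,0,-0.05,0,0,0,0],[0,0,0,0,0,0,0.25],[0,0,0,0,0,0,0.4],[0,0,0,0,0,0,0.5],[0,0,0,0,0,0,0.5]]]}}

```text
t: 8.38
ee_pos: [523.0, -438.1, 320.2]
orientation: [0.149, 3.112, 0.217]
ft_force: [0.9, -0.5, -0.0]
width: 42.9
grasp_force: 0.0
```

{"fn": "step_arm", "kwargs": {"targets": [[[0,0,0,0,0,0,0.6],[0,-0.05,0.4,0,0,0,0.6],[0,-0.1,0.6,0,0,0,0.6],[0,-0.1,0.8,0,0,0,0.6],[0,-0.1,0.8,0,0,0,0.6]]]}}

```text
t: 9.0
ee_pos: [522.9, -455.8, 453.0]
orientation: [0.149, 3.111, 0.216]
ft_force: [0.7, -0.1, 0.7]
width: 52.7
grasp_force: 0.0
```

Run:
```python
from h import *
np.set_printoptions(precision=2,suppress=True)
t,K,E=grab("top","top2.png");s,K2,E2=grab("scene","scene2.png")
cv2.imwrite("pics/c2.png",np.hstack([cv2.resize(t[170:280,420:540],(393,360)),cv2.resize(s[200:480,100:400],(386,360))]))
```

```text
(no output)
```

View pics/c2.png

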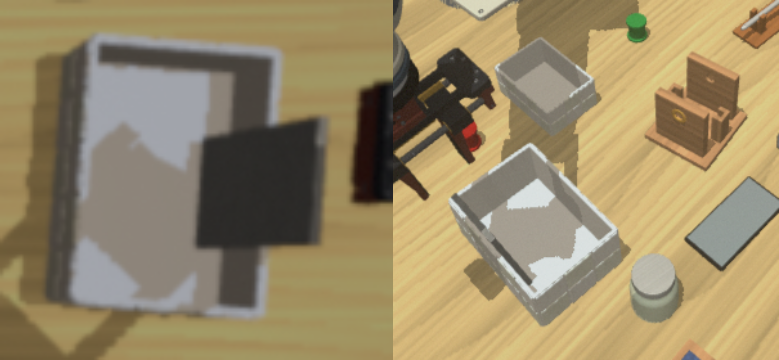

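The board leans inside the larger basket against its -y wall (top crop (260,185)). Next I'll go to the spindle, removing the tilt on the way.

{"fn": "step_arm", "kwargs": {"targets": [[[0,0.4,0,-0.4,0.05,-0.4,0.9],[0,0.6,0,-0.4,0.05,-0.4,0.9],[0,0.6,0,-0.4,0.05,-0.4,0.9],[0,0.6,0,-0.4,0.05,-0.4,0.9],[0,0.6,0,-0.4,0.05,-0.4,0.9]]]}}

```text
t: 9.72
ee_pos: [522.7, -314.6, 450.6]
orientation: [0.367, 3.102, -0.006]
ft_force: [-0.5, 0.2, 0.5]
width: 79.4
grasp_force: 0.0
```

{"fn": "step_arm", "kwargs": {"targets": [[[0,0.7,0,0,0,-1,0.9],[0,0.7,0,0,0,-1,0.9],[0,0.7,0,0,0,-1,0.9],[0,0.7,0,0,0,-1,0.9],[0,0.7,0,0,0,-1,0.9]]]}}

```text
t: 10.35
ee_pos: [522.7, -139.5, 450.7]
orientation: [0.902, 2.991, -0.009]
ft_force: [-0.3, 0.5, 0.6]
width: 79.2
grasp_force: 0.0
```

{"fn": "step_arm", "kwargs": {"targets": [[[0,0.7,0,0,0,-1,0.9],[0,0.7,0,0,0,-1,0.9],[0,0.7,0,0,0,-1,0.9],[0,0.7,0,0,0,-1,0.9],[0,0.7,0,0,0,-1,0.9]]]}}

```text
t: 10.98
ee_pos: [522.7, 35.5, 450.7]
orientation: [1.409, 2.79, -0.013]
ft_force: [0.5, -0.0, 0.2]
width: 78.8
grasp_force: 0.0
```

{"fn": "step_arm", "kwargs": {"targets": [[[0,0.7,0,0,0,-1,0.9],[0,0.7,0,0,0,-1,0.9],[0,0.7,0,0,0,-1,0.9],[0,0.7,0,0,0,-1,0.9],[0,0.7,0,0,0,-1,0.9]]]}}

```text
t: 11.6
ee_pos: [522.7, 210.5, 450.7]
orientation: [1.873, 2.505, -0.017]
ft_force: [0.9, -0.1, -0.1]
width: 79.0
grasp_force: 0.0
```

{"fn": "step_arm", "kwargs": {"targets": [[[0,0.7,-0.3,0,0,-1,0.9],[0.1,0.7,-0.3,0,0,-1,0.9],[0,0.7,-0.2,0,0,-1,0.9],[0,0.7,-0.2,0,0,-1,0.9],[0,0.1,0,0,0,-1,0.9]]]}}

```text
t: 12.22
ee_pos: [527.4, 356.3, 399.5]
orientation: [2.279, 2.146, -0.022]
ft_force: [0.7, -0.0, 0.5]
width: 79.0
grasp_force: 0.0
```

Run:
```python
from h import *
from scipy.spatial.transform import Rotation as Ro
np.set_printoptions(precision=4,suppress=True)
o=readout.get_obs();R=Ro.from_rotvec(o["orientation"]).as_matrix();print(o["ee_pos"],o["qpos"],o["width"]);print(R)
im,K,E=grab("wrist","w2.png");np.savez("w2.npz",K=K,E=E)
print([proj(K,E,p) for p in [(527,322,50),(531,382,50),(514,163,40)]])
```

```text
[527.4324 356.2622 399.4513] [ 0.5781  0.4478  1.6037 -0.015   1.1021  0.6451] 78.97491901485247
[[ 0.0602  0.9982 -0.0027]
 [ 0.998  -0.0602 -0.0177]
 [-0.0178 -0.0016 -0.9998]]
[array([322.735, 246.065]), array([323.3457, 182.0003]), array([319.2028, 380.6526])]
```

View pics/w2.png

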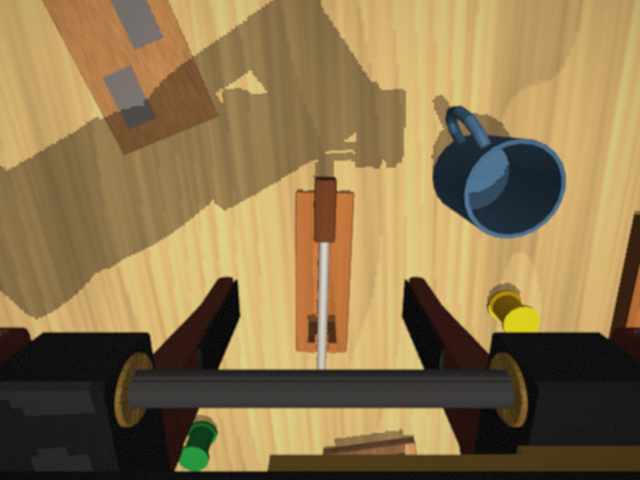

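```bash
cat > sp.py <<'E'
from h import *
def fit(pts):
    vx,vy,x0,y0=cv2.fitLine(np.float32(pts),cv2.DIST_HUBER,0,.01,.01).ravel(); return vx,vy,x0,y0
E
python3 - <<'E'
from sp import *
np.set_printoptions(precision=2,suppress=True)
im=cv2.imread("pics/w2.png").astype(int);d=np.load("w2.npz");K,E=d["K"],d["E"]
hm=[];rm=[]
for v in range(165,360):
    row=im[v,295:355]; b,g,r=row.T
    dk=np.where((r<115)&(r-b>25)&(r>50))[0]; 
    gr=np.where((abs(r-b)<25)&(r>90))[0]
    if 165<=v<250 and len(dk)>8: hm.append((v,295+dk.min(),295+dk.max()))
    if 250<=v<312 and len(gr)>3: rm.append((v,295+gr.min(),295+gr.max()))
hm=np.array(hm);rm=np.array(rm);print(hm[::8]);print(hm[-1]);print(rm[::10])
mid=[( (a+b)/2,v) for v,a,b in rm]
vx,vy,x0,y0=fit(mid); A=[onplane(K,E,x0+(v-y0)*vx/vy,v,40) for v in(250,310)];dd=A[0]-A[1]
print("rod line pts",A,np.degrees(np.arctan2(dd[1],dd[0])))
E
```

```text
[[176 316 330]
 [191 310 336]]
[205 314 334]
[[250 320 327]
 [260 319 327]
 [270 319 327]
 [280 319 326]
 [290 319 326]
 [300 319 326]
 [310 318 326]]
rod line pts [array([527.37, 314.45,  40.  ]), array([522.16, 249.45,  40.  ])] 85.41888407483337
```

The wrist view shows the spindle handle from (325,178) to (325,242), with the rod running down to (322,370). It is centred between the fingers, and the mug and spools are clear.

{"fn": "step_arm", "kwargs": {"targets": [[[0.07,0,-0.3,0.25,-0.04,-0.28,0.9],[0,0,-0.9,0,0,0,0.9],[0,0,-0.9,0,0,0,0.9],[0,0,-0.9,0,0,0,0.9],[0,0,-0.6,0,0,0,0.9]]]}}

```text
t: 12.9
ee_pos: [531.1, 353.7, 218.5]
orientation: [2.307, 2.132, -0.001]
ft_force: [-0.8, -0.2, 0.5]
width: 79.3
grasp_force: 0.0
```

{"fn": "step_arm", "kwargs": {"targets": [[[0,0,-0.3,0,0,0,0.9],[0,0,0,0,0,0,0],[0,0,0,0,0,0,0],[0,0,0,0,0,0,0],[0,0,0,0,0,0,0]]]}}

```text
t: 13.52
ee_pos: [531.7, 354.6, 206.2]
orientation: [2.307, 2.131, 0.004]
ft_force: [0.2, -0.8, -0.2]
width: 42.1
grasp_force: 0.0
```

{"fn": "step_arm", "kwargs": {"targets": [[[0,0,0,0,0,0,0],[0,0,0,0,0,0,0],[0,0,0,0,0,0,0],[0,0,0,0,0,0,0],[0,0,0,0,0,0,0]]]}}

```text
t: 14.15
ee_pos: [531.5, 354.4, 205.3]
orientation: [2.308, 2.131, 0.001]
ft_force: [-1.9, 0.2, 1.1]
width: 19.8
grasp_force: 30.0
```

{"fn": "step_arm", "kwargs": {"targets": [[[0,0,0.2,0,0,0,0],[0,0,0.4,0,0,0,0],[0,0,0.4,0,0,0,0],[0.05,-0.3,0,0,0,0.5,0],[0.05,-0.3,0,0,0,0.5,0]]]}}

```text
t: 14.78
ee_pos: [536.8, 324.4, 257.3]
orientation: [2.229, 2.212, 0.005]
ft_force: [0.7, -0.5, -1.0]
width: 19.5
grasp_force: 30.0
```

{"fn": "step_arm", "kwargs": {"targets": [[[0.06,-0.5,0,0,0,0.5,0],[0.06,-0.5,0,0,0,0.5,0],[0.06,-0.5,0,0,0,0.5,0],[0.06,-0.3,0,0,0,0,0],[0,0,0,0,0,0,0]]]}}

```text
t: 15.4
ee_pos: [548.9, 233.8, 256.0]
orientation: [2.115, 2.321, 0.003]
ft_force: [-0.1, -0.7, -0.6]
width: 19.8
grasp_force: 30.0
```

Run:
```python
from h import *
from scipy.spatial.transform import Rotation as Ro
np.set_printoptions(precision=4,suppress=True)
o=readout.get_obs();R=Ro.from_rotvec(o["orientation"]).as_matrix();print(o["ee_pos"],o["qpos"],o["width"]);print(R)
im=[]
for n in("wrist","top","scene"):
    i,K,E=grab(n,n+"3.png");im.append(i);np.savez(n+"3.npz",K=K,E=E)
rs=cv2.resize
cv2.imwrite("pics/c3.png",np.vstack([np.hstack([rs(im[0][300:480,220:420],(400,360),interpolation=2)*1,rs(im[1][180:240,270:380],(400,218),interpolation=2) if 0 else rs(im[1][185:250,290:370],(400,360)[:2],interpolation=2)]),rs(im[2][160:340,290:450][:120],(800,600),interpolation=2)[:240]]))
K,E=[np.load("wrist3.npz")[k] for k in "KE"]; print([proj(K,E,p) for p in[(569,17,90),(579,-86,90),(567,45,90)]])
cv2.imwrite("pics/c3.png",np.vstack([np.hstack([im[0][200:440,160:480],rs(im[1][185:249,290:418],(480,240),interpolation=2)]),np.hstack([rs(im[2][190:310,300:460],(480,360),interpolation=2),np.zeros((360,320,3),np.uint8)])]))
```

```text
[548.9033 233.8177 256.0499] [0.3827 0.5827 1.7778 0.     0.779  0.2898] 19.790659429558254
[[-0.0928  0.9957  0.002 ]
 [ 0.9957  0.0928  0.0008]
 [ 0.0006  0.0021 -1.    ]]
[array([319.2351, 637.5009]), array([319.8492, 734.2802]), array([320.2604, 606.6342])]
```

View pics/c3.png

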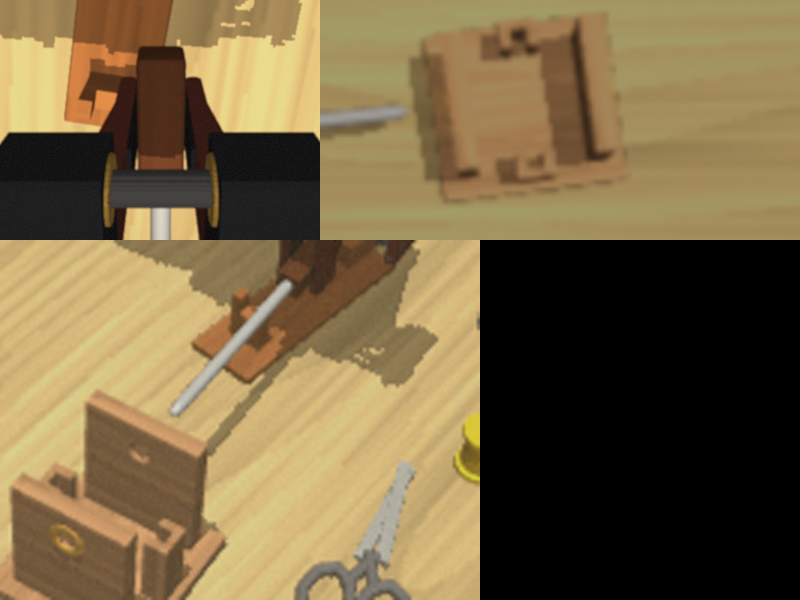

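The rod is held level and points at the +y cheek. In the top crop its tip is at (405,112), with the cheek at about (450,110). In the scene crop the tip is at (177,410), the far hole at (140,453) and the brass hole at (67,541). Next I'll measure the remaining offset numerically.

Run:
```python
from sp import *
np.set_printoptions(precision=2,suppress=True,linewidth=250)
p=np.array([548.9,233.8]);th=np.arctan2(.9957,-.0928);d=np.array([np.cos(th),np.sin(th)])
print("axis deg",np.degrees(th))
C={}
for n in("scene","top"):
    im=cv2.imread(f"pics/{n}3.png").astype(float);z=np.load(n+"3.npz");K,E=z["K"],z["E"]
    q=[proj(K,E,[*(p-s*d),90]) for s in(60,188)]
    u=(q[1]-q[0])/np.linalg.norm(q[1]-q[0]);nn=np.array([-u[1],u[0]]);L=np.linalg.norm(q[1]-q[0])
    pts=[];br=[]
    offs=np.arange(-9,9.01,.25)
    for s in np.arange(L*.1,L+14,1):
        c=q[0]+s*u; P=(c+offs[:,None]*nn).astype(np.float32)
        px=cv2.remap(im.astype(np.float32),P[None,:,0],P[None,:,1],1)[0]
        m=((px[:,2]-px[:,0])<32)&(px[:,2]>100)
        if m.sum()>4: pts.append((s,offs[m].mean(),m.sum()*.25))
    pts=np.array(pts);g=pts[(pts[:,0]<L-6)];f=np.polyfit(g[:,0],g[:,1],1)
    print(n,"L",L,"off at start/tip",np.polyval(f,L*.1),np.polyval(f,L),"rod end s",pts[-1,0],"n",nn,"std",np.std(g[:,1]-np.polyval(f,g[:,0])))
    if n=="scene":
        b,g_,r=im[...,0],im[...,1],im[...,2]
        sub=np.zeros(im.shape[:2],bool);sub[275:305,305:340]=1
        m=sub&(r-b>85)&(g_-b>45);ys,xs=np.where(m);print("brass",m.sum(),xs.min(),xs.max(),ys.min(),ys.max(),(xs.min()+xs.max())/2,(ys.min()+ys.max())/2)
        uv=((xs.min()+xs.max())/2,(ys.min()+ys.max())/2);print("bush_r",onplane(K,E,*uv,90))
        print(im[252:270,338:356,2].astype(int))
w=cv2.imread("pics/w1.png").astype(int)
for v in(190,230,270): print(v,"L",w[v,246:292].sum(1)//3,"\n   R",w[v,350:394].sum(1)//3)
```

```text
axis deg 95.3246286805246
scene L 46.71298471173467 off at start/tip 0.1381578947368422 0.38360040864718337 rod end s 45.671298471173465 n [-0.75 -0.66] std 0.10211257909898734
brass 192 305 339 275 304 322.0 289.5
bush_r [581.65 -85.91  90.  ]
[[112 111 117 113 114 125 136 155 189 209 212 209 209 205 201 199 196 195]
 [117 113 111 110 113 117 123 123 136 161 187 210 209 208 206 206 202 200]
 [122 116 116 115 113 110 116 117 120 124 131 156 187 207 209 209 207 203]
 [117 120 119 117 114 113 115 111 111 115 117 126 138 157 187 210 207 209]
 [117 117 119 119 116 121 116 114 113 115 115 116 119 124 136 156 188 204]
 [116 116 117 119 118 117 108 111 113 114 114 116 115 116 117 126 127 149]
 [119 120 117 118 118 106 104 120 120 118 115 111 114 116 112 116 113 121]
 [115 119 116 121 117 126 116 127 126 128 126 121 112 117 114 114 115 118]
 [113 112 114 120 120 143 157 137 125 129 128 120 119 115 114 114 113 118]
 [113 111 115 117 118 146 178 185 139 127 126 114 115 118 116 118 114 112]
 [114 114 116 112 113 120 159 193 187 144 166 141 113 117 115 116 118 114]
 [117 118 116 114 113 115 122 
[... 1067 characters left out ...]
152 151 148 149 148 149 146 142 141 139 133 103  64  43  51  64  76  69  56  43  45  46  41  41  42  45  61  90  99  98  97 100  99  96  98] 
   R [ 92  90  89  91  91  89  73  54  37  41  43  42  44  48  57  67  58  47  58  79  91 100 100  98  98 101  96  94  96  96  94  93  92  90  88  88  87  98 105 115 114 115 113 113]
270 L [170 167 169 168 167 168 169 162 156 151 149 151 151 150 150 148 149 147 149 144 142 141 142 143 133 101  61  44  43  45  45  66 106 150 165 164 162 166 164 165 163 166 164 165 165 166] 
   R [170 171 170 168 170 169 171 171 170 170 173 172 157 116  65  45  39  51  72  87  99  96  99  97  95  97  95  94  93  92  90  92  89  89  89 104 136 158 166 166 167 166 168 165]
```

Run:
```python
from sp import *
np.set_printoptions(precision=2,suppress=True)
z=np.load("w1.npz");K,E=z["K"],z["E"];w=cv2.imread("pics/w1.png").astype(float).mean(2)
Ls,Rs=[],[]
for v in range(182,282,4):
    a=w[v,255:285];b=w[v,357:375]
    i=np.argmin(np.diff(a));j=np.argmax(np.diff(b)) 
    Ls.append((255+i+.5,v));Rs.append((357+j+.5,v))
def line(P):
    f=np.polyfit([p[1] for p in P],[p[0] for p in P],1); return [onplane(K,E,np.polyval(f,v),v,115) for v in(185,280)],np.std([p[0]-np.polyval(f,p[1]) for p in P])
(l,sl),(r,sr)=line(Ls),line(Rs)
for n,x in(("L",l),("R",r)): dd=x[1]-x[0];print(n,x,np.degrees(np.arctan2(dd[1],dd[0])))
print(sl,sr); m=(np.array(l)+np.array(r))/2;print("mid",m)
# x extent: cheek top ends along u of the cheek tops
for u in(256,258,260,375,378,380): 
    c=w[160:300,u];g=np.diff(c);print(u,"up",160+np.argsort(-abs(g))[:5])
z=np.load("scene3.npz");K,E=z["K"],z["E"];im=cv2.imread("pics/scene3.png").astype(float)
print("P2",onplane(K,E,346,261.3,90))
s=im[276:304,308:336];m=(s[...,1]>s[...,2]*.72)&(s[...,0]<s[...,2]*.45)
ys,xs=np.where(m);print(m.sum(),308+xs.min(),308+xs.max(),276+ys.min(),276+ys.max(),308+xs.mean(),276+ys.mean())
if len(xs)>5: (c,ax,an)=cv2.fitEllipse(cv2.convexHull(np.float32(np.c_[xs,ys])));print(c,ax,onplane(K,E,308+c[0],276+c[1],90))
```

```text
L [array([541.86, -76.54, 115.  ]), array([616.15, -68.08, 115.  ])] 6.4984381049424575
R [array([534.78,  -1.87, 115.  ]), array([609.04,   6.97, 115.  ])] 6.789810013551149
0.43532481241906035 0.4357839973056547
mid [[538.32 -39.21 115.  ]
 [612.6  -30.56 115.  ]]
256 up [175 170 176 169 174]
258 up [175 168 176 169 167]
260 up [175 167 176 166 168]
375 up [287 286 173 161 160]
378 up [161 173 285 166 165]
380 up [283 282 167 173 161]
P2 [571.78   1.93  90.  ]
69 316 327 285 295 321.72463768115944 289.5652173913044
(13.753175735473633, 13.615314483642578) (7.34885311126709, 13.566550254821777) [581.46 -86.44  90.  ]
```

{"fn": "step_arm", "kwargs": {"targets": [[[-0.07,0,-0.01,0,0,0.3,0],[0,0,0,0,0,0,0],[0.022,-0.2,0,0,0,0,0],[0.022,-0.2,0,0,0,0,0],[0,0,0,0,0,0,0]]]}}

```text
t: 16.18
ee_pos: [547.3, 213.4, 254.6]
orientation: [2.09, 2.345, 0.001]
ft_force: [0.3, 0.2, -0.5]
width: 19.9
grasp_force: 30.0
```

{"fn": "step_arm", "kwargs": {"targets": [[[0.011,-0.1,0,0,0,0,0],[0.011,-0.1,0,0,0,0,0],[0.011,-0.1,0,0,0,0,0],[0.011,-0.1,0,0,0,0,0],[0,0,0,0,0,0,0]]]}}

```text
t: 16.8
ee_pos: [549.4, 194.0, 254.7]
orientation: [2.089, 2.346, 0.001]
ft_force: [-0.7, -0.9, -1.0]
width: 19.9
grasp_force: 30.0
```

{"fn": "step_arm", "kwargs": {"targets": [[[0.011,-0.1,0,0,0,0,0],[0.011,-0.1,0,0,0,0,0],[0.011,-0.1,0,0,0,0,0],[0.011,-0.1,0,0,0,0,0],[0.011,-0.1,0,0,0,0,0]]]}}

```text
t: 17.42
ee_pos: [552.2, 169.0, 254.7]
orientation: [2.089, 2.346, 0.001]
ft_force: [-0.3, -0.1, -0.6]
width: 19.9
grasp_force: 30.0
```

Run:
```python
from sp import *
from scipy.spatial.transform import Rotation as Ro
np.set_printoptions(precision=2,suppress=True)
o=readout.get_obs();R=Ro.from_rotvec(o["orientation"]).as_matrix();p=np.array(o["ee_pos"]);print(p,o["ft_force"],R[:,0],R[:,2])
d=R[:,0]*1
for n in("scene","top"):
    im,K,E=grab(n,n+"4.png");im=im.astype(np.float32);np.savez(n+"4.npz",K=K,E=E)
    q=[proj(K,E,[*(p-s*d)[:2],90]) for s in(60,189)]
    u=(q[1]-q[0])/np.linalg.norm(q[1]-q[0]);nn=np.array([-u[1],u[0]]);L=np.linalg.norm(q[1]-q[0]);offs=np.arange(-9,9.01,.25);pts=[]
    for s in np.arange(0,L+8,1):
        P=(q[0]+s*u+offs[:,None]*nn).astype(np.float32);px=cv2.remap(im,P[None,:,0],P[None,:,1],1)[0]
        m=((px[:,2]-px[:,0])<36)&(px[:,2]>95)
        pts.append((s,offs[m].mean() if m.sum() else 99,m.sum()*.25))
    pts=np.array(pts);print(n,L,nn);print(pts[pts[:,1]<50][::2])
    if n=="scene":
        for c in((321.72,289.57),(346,261.3)): v=np.array(c)-q[0];print("hole: along",v@u,"off",v@nn)
```

```text
[552.17 169.01 254.65] [-0.31 -0.07 -0.57] [-0.12  0.99  0.  ] [ 0.  0. -1.]
scene 49.64093106868543 [-0.76 -0.64]
[[ 0.    0.    4.75]
 [ 2.    0.25  4.75]
 [ 4.    0.    4.25]
 [ 6.    0.12  4.5 ]
 [ 8.    0.12  4.  ]
 [10.    0.12  4.  ]
 [12.    0.12  4.  ]
 [14.    0.12  4.  ]
 [16.    0.25  4.25]
 [18.    0.12  4.  ]
 [20.    0.12  4.  ]
 [22.    0.12  4.  ]
 [24.    0.12  4.  ]
 [26.    0.38  4.5 ]
 [39.    0.12  5.  ]
 [41.    0.25  5.25]
 [43.    0.12  5.5 ]
 [45.    0.12  5.5 ]
 [47.    0.12  5.  ]
 [49.    0.    3.75]
 [51.    0.25  0.75]]
hole: along 78.47836213911077 off 0.2604127308503408
hole: along 41.21441112190625 off -0.07012408613070775
top 52.05322501871192 [0.13 0.99]
[[ 0.    0.62  4.  ]
 [ 2.    0.75  4.25]
 [ 4.    0.75  4.25]
 [ 6.    0.75  4.25]
 [ 8.    0.75  4.25]
 [10.    0.75  4.25]
 [12.    0.75  4.25]
 [14.    0.75  4.25]
 [16.    0.75  4.25]
 [18.    0.75  4.25]
 [20.    0.88  4.5 ]
 [22.    0.88  4.5 ]
 [24.    0.75  4.25]
 [26.    0.88  4.5 ]
 [28.    0.88  4.5 ]
 [30.    0.62  5.  ]
 [32.    0.62  4.5 ]
 [34.    0.75  4.75]
 [36.    0.75  4.25]
 [45.    0.88  3.5 ]
 [47.    0.62  4.  ]
 [49.    0.62  3.5 ]
 [51.    0.62  3.  ]
 [53.    0.62  2.  ]]
```

The rod is through the first hole with no contact force and lines up with the far hole to about 0.15 px. I'll carry on.

{"fn": "step_arm", "kwargs": {"targets": [[[0.013,-0.12,0,0,0,0,0],[0.013,-0.12,0,0,0,0,0],[0.013,-0.12,0,0,0,0,0],[0.013,-0.12,0,0,0,0,0],[0.013,-0.12,0,0,0,0,0]]]}}

```text
t: 18.15
ee_pos: [555.4, 139.0, 254.7]
orientation: [2.089, 2.346, 0.001]
ft_force: [0.7, 0.2, -0.2]
width: 19.5
grasp_force: 30.0
```

{"fn": "step_arm", "kwargs": {"targets": [[[0.013,-0.12,0,0,0,0,0],[0.013,-0.12,0,0,0,0,0],[0.013,-0.12,0,0,0,0,0],[0.013,-0.12,0,0,0,0,0],[0.013,-0.12,0,0,0,0,0]]]}}

```text
t: 18.77
ee_pos: [558.7, 109.0, 254.7]
orientation: [2.089, 2.346, 0.001]
ft_force: [-0.5, 0.3, -0.4]
width: 19.9
grasp_force: 30.0
```

{"fn": "step_arm", "kwargs": {"targets": [[[0.013,-0.12,0,0,0,0,0],[0.013,-0.12,0,0,0,0,0],[0.013,-0.12,0,0,0,0,0],[0.013,-0.12,0,0,0,0,0],[0.009,-0.08,0,0,0,0,0]]]}}

```text
t: 19.4
ee_pos: [561.7, 81.0, 254.7]
orientation: [2.089, 2.346, 0.001]
ft_force: [-0.1, 0.7, -0.9]
width: 19.8
grasp_force: 30.0
```

{"fn": "step_arm", "kwargs": {"targets": [[[0,0,0,0,0,0,0],[0,0,0,0,0,0,0],[0,0,0,0,0,0,0],[0,0,0,0,0,0,0],[0,0,0,0,0,0,0]]]}}

```text
t: 20.02
ee_pos: [561.7, 81.5, 254.7]
orientation: [2.088, 2.346, 0.001]
ft_force: [-0.3, 0.1, -0.4]
width: 19.5
grasp_force: 30.0
```

Run:
```python
from sp import *
from scipy.spatial.transform import Rotation as Ro
np.set_printoptions(precision=2,suppress=True)
o=readout.get_obs();R=Ro.from_rotvec(o["orientation"]).as_matrix();p=np.array(o["ee_pos"]);d=R[:,0];print(p,o["ft_force"],o["moment"])
t,_,_=grab("top","top5.png");im,K,E=grab("scene","scene5.png");f=im.astype(np.float32)
h=np.array([580.4,-86.6]);q=[proj(K,E,[*(h-s*d[:2]),90]) for s in(0,40)];u=(q[1]-q[0])/40
for s in range(-4,40,2):
    P=q[0]+u*s;px=cv2.remap(f,np.float32([[P[0]]]),np.float32([[P[1]]]),1)[0,0];print(s,px.astype(int),end=" ")
cv2.imwrite("pics/c5.png",np.hstack([cv2.resize(im[220:340,270:390],(400,400),interpolation=2),cv2.resize(t[150:280,330:530],(400,260))[:260].repeat(1,0) if 0 else cv2.resize(t[160:280,310:510],(400,400))]))
```

```text
[561.65  81.49 254.67] [-0.3   0.11 -0.36] [ 0.02  0.05 -0.02]
-4 [ 80 113 135] -2 [147 162 170] 0 [174 186 188] 2 [178 189 191] 4 [180 191 193] 6 [178 189 191] 8 [182 193 195] 10 [191 201 203] 12 [196 207 207] 14 [201 212 210] 16 [197 208 207] 18 [176 186 184] 20 [124 135 139] 22 [ 76  96 113] 24 [ 63  90 114] 26 [ 61  90 114] 28 [ 61  90 115] 30 [ 60  88 112] 32 [ 57  85 108] 34 [ 59  86 109] 36 [ 64  90 116] 38 [ 65  94 120]
```

View pics/c5.png

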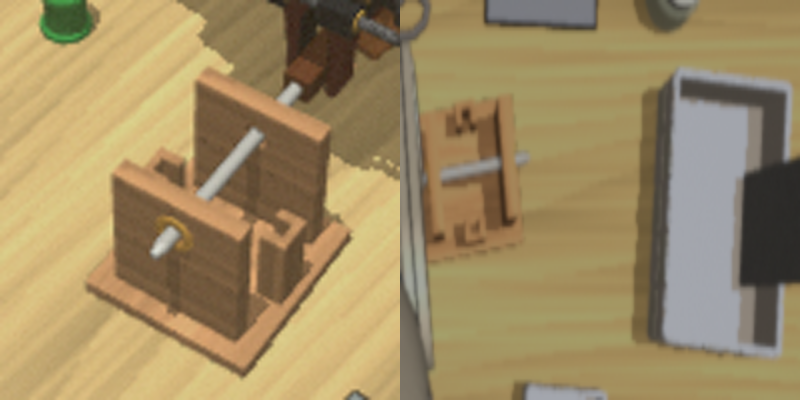

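The rod passes through both holes, with the brass rim at (172,233) and the tip at (155,248) in the left crop. The tip sticks out about 20 mm with almost no contact force, and the board is still leaning in the large basket. I'm handing the job in.

```bash
python3 -c "
from workcell import ctrl; print(ctrl.close_job())"
```

```text
the job is handed in; nothing more can be done
None
```

The board is in the large white basket, leaning against its wall, and the spindle is still gripped through both holes with its tip about 2 cm beyond the far one. I handed the job in at about 20 s on the robot's clock; the hand-in returned no verdict.

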